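Start the block heater four clicks hotter

ROBOT

A 6-joint arm with a two-finger parallel gripper is mounted at the origin on a cart in front of the work surface, level with it; the furniture and walls round the work are solid. World frame = base frame: x ahead of the robot, y to its left, z up, the work surface at z = 0. Lengths are in mm, angles in rad, forces in N, time in s.
With the tool pointing down it reaches from about 275 to 750 mm from the base axis. Payload 10.2 kg.
Tool frame: the origin (TCP) lies midway between the tips of the shut fingers; the grasp point (between the pads) lies 19 mm behind it; z points along the fingers, y is the direction in which the jaws open and shut (so a half turn about z gives the same grasp; the last joint's range is limited). The gripper opens to 88 mm and grips with 3 to 60 N. Pads are 18 mm wide; open, the fingers measure 123 mm over their backs; the gripper's body (75 mm by 187 mm) begins 45 mm behind the grasp point.
Start: joints at [0.944, 0.313, 1.498, -0, 1.331, -0.223], TCP at [206.294, 482.778, 238.72] pointing down, gripper open.
Joint ranges: [-2.94, 2.94], [-0.97, 2.17], [0.19, 2.56], [-1.23, 4.37], [0.02, 3.11], [-2.88, 2.88]. Speed limits (rad/s): [2.39, 2.39, 3.01, 3.14, 3.14, 3.14].

INTERFACE

Orientations are given as [roll, pitch, yaw] about the fixed x, y, z axes, in that order (R = Rz(yaw) Ry(pitch) Rx(roll)).
In Python, from rig import monitor, get_image, job gives the robot as it stands.
- The arm moves only by the tool carry_out, never from a script. Its argument "commands" is a list of rows, each a list of 7 numbers: the shift along the tool's x, y, z in mm, then the turn, a rotation vector about the tool's x, y, z in rad, then the closure, from -1 (fully open) to 1 (shut), so that 0 is half open. A call has 1 to 8 rows; each row shifts and turns the pose as measured when the row begins, along the tool's axes as they then stand; what a row does not reach is not made up. A row lasts 1/12 s, in which the tool goes at most 41.7 mm and 7.16 degrees, less where a joint would pass 70% of its speed; a pose out of reach is approached as far as the arm can. A call is refused whole if a number of a shift passes 41.7 or a number of a turn 0.125, either way. A call with a gripper value outside its range is refused whole. The fingers move at their own pace and stop on an object; "force" is the grip in N (left out, the last holds). Time passes only in rows, so rows that do not move let the fingers close. It gives the time, the measured TCP pose, the force and the opening at its end, in the units of the state.
- monitor.observe(): the state, without advancing time (a new reading comes with each control period).
- get_image(name): name is "scene" or "side" or "wrist"; returns a dict with "image" (400x640x3 uint8, red, green, blue), "depth" (400x640 float32, mm along the optical axis (not along the pixel's ray), 0 where there is no reading), "fx", "fy", "cx", "cy" (pixels), "k1" (the pictures are not rectified: a ray, as slopes to the right and down, at radius r is drawn at 1 + k1 r^2 times it, then the intrinsics apply), "world_from_camera" (4x4, takes a point from camera to world coordinates). Camera axes: x right, y down, z forward; pixel columns grow to the right and rows downward; lengths in mm; the calibration is good to about 2 mm. A picture is of the moment at which its call begins.
- job.close_job(): hands the job in, once; it reports no verdict.
The state is a dict: "time": time; "joint_positions": joint angles; "qd": joint speeds; "tau": joint torques, N m; "position": TCP position; "eef_rot": TCP orientation; "force": force on the tool from outside, world axes, zero at the start; "wrist_torque": the same for the moment, N m; "gripper_width": finger opening in mm.
Only numpy, scipy, OpenCV 4.12 (cv2) and the standard library are available. Lean on these libraries where they do the work, as an engineer would, in place of code of your own. Each camera call takes 0.05 s, during which the arm holds its last target.

TASK

Get the block heater going for the vials that stand in it: push its clear hinged lid fully shut, then push the wing of the temperature dial round clockwise (seen from above) by exactly four clicks from where it stands now, and then press the green start button fully in and let it come back out. Work with the fingertips only: do not pinch the dial's wing between the fingers, do not press start before the lid is shut and the dial is set, and leave the vials and everything else on the bench where they are.

Things in the scene. Friction and masses are not known exactly. Their poses are not given: they have to be found in the camera images.
- heater: White dry block heater fixed to the bench, 190 deep (its x, away from its front) by 300 wide (its y, to its left), origin at the centre of its underside. Right half (y -150 to -2): console, deck 72 high, with dial, start button, small blank display. Left half, 40 high: aluminium block (84 x 112, top 76 high, centre x 6, y 73) under the clear lid (107 high when shut).
- lid (a joint): Hinge of the clear lid, rad: 0 shut, grows as its front rises, to 1.3. Starts part open (0.45 to 0.8); friction (0.17 N m) keeps it where it is left, so push it all the way down (below 0.04): 1 to 4 N at 100 mm from the hinge. The lid is a box-shaped hood, 124 long from hinge to front wall, 138 wide, 66 tall, walls 3, with a small tab at the front.
- lid_top (a point): Point on the lid's flat outer top face, midway across its width, 100 mm in front of the hinge wall, 66 mm from the plane of the lid's lower rim; moves with the lid. A good place to push down.
- lid_hinge (a point): Midpoint of the lid's hinge line (along the heater's y), 41 mm above the bench, in the heater's frame at x 72, y 73. With the lid open by q, a point of its top face d in front of the hinge lies -d cos q + 66 sin q (mm) from here along the heater's x and d sin q + 66 cos q higher.
- dial (a joint): Dial angle, rad: 0 lowest setting, grows clockwise seen from above, end stops 0 and 4.538 (260 deg). Click stops every 0.349 (20 deg) from 0: a spring roller drops between pins, so past half a click the dial jumps on to the next stop by itself and stays. Starts at one of the stops 0 to 3. Hardest point of a click about 0.14 N m: some 5 N at 28 mm from the axis.
- dial_center (a point): On the dial's vertical axis at the top of its flat round skirt (80 across), 83 mm above the bench, 11 above the deck. In the heater's frame at x 18, y -75.
- dial_mark (a point): Top of the pointer end (white line) of the dial's wing, 30 mm from the axis, 104 mm above the bench. The black wing is a straight upright bar through the axis, 70 long, 12 thick, 20 above the skirt: push the flat of either end sideways; pressing both flanks at once is pinching. Seen in the heater's frame the pointer stands at 130 deg (from x toward y) minus the dial angle.
- start (a joint): Travel of the green start button, 0 out, 0.005 m fully in (4 N); springs back. In the heater's frame at x -62, y -113. It must go in at least 0.0035.
- start_top (a point): Centre of the start button's green top, 26 mm across, 93 mm above the bench (21 above the deck) when out, in a black collar 42 across; press straight down.
- vial0: Glass vial with blue cap, 15 across, 46 tall, origin at the centre of its underside, standing 30 deep in a hole of the block; leave it there.
- vial1: Glass vial with blue cap, 15 across, 46 tall, origin at the centre of its underside, standing 30 deep in a hole of the block; leave it there.
- vial2: Glass vial with blue cap, 15 across, 46 tall, origin at the centre of its underside, standing 30 deep in a hole of the block; leave it there.
- vial3: Glass vial with blue cap, 15 across, 46 tall, origin at the centre of its underside, standing 30 deep in a hole of the block; leave it there.
- wash_bottle: White wash bottle with red cap and bent spout, 203 tall, origin at the centre of its underside; a bystander, leave it.
- amber_bottle: Brown bottle with black cap, 109 tall, origin at the centre of its underside; a bystander, leave it.
- reagent: White bottle with red cap, 119 tall, origin at the centre of its underside; a bystander, leave it.
- beaker: Empty glass beaker, 71 across, 92 tall, origin at the centre of its underside; a bystander, leave it.
- log_book: Dark blue hard-cover book, 210 x 148 x 17, origin at the centre of its underside; a bystander, leave it.
- pen: White and red ballpoint pen, 142 long, origin at the centre of its underside; a bystander, leave it.
- timer: Small white timer, 60 x 66 x 18, origin at the centre of its underside; a bystander, leave it.
- tape: Roll of cream tape, 65 across, 19 high, origin at the centre of its underside; a bystander, leave it.

How it is judged (in metres and radians):
On the way, in this order (a step that is already met when the one before it is completed fails the run):
1. the lid is pushed fully shut (value of joint lid below 0.04 rad), for 0.2 s.
2. the dial rests four clicks clockwise of where it started (distance of dial_mark from where it was at the start of the episode between 0.0358 and 0.0412 m and velocity of joint dial between -0.1 and 0.1 rad/s and value of joint lid below 0.04 rad), for 0.3 s.
3. the start button is pressed in (value of joint start above 0.0035 m and distance of dial_mark from where it was at the start of the episode between 0.0358 and 0.0412 m and value of joint lid below 0.04 rad), for 0.05 s.
At the end, for the whole second after the job is handed in: the lid is shut (below 0.04 rad), the dial rests in the click stop four clicks (80 deg, give or take 7) clockwise of its start, the start button was pressed after that and is out again, every vial stands in its hole (all of step 2 and value of joint start below 0.001 m and distance of each of vial0, vial1, vial2, vial3 from where it was at the start of the episode below 0.01 m); the robot touches nothing.
It fails at once if the dial's wing is pinched between the fingers (both flanks pressed at once) (contact force between the fingers and wing_rear above 0.5 N and contact force between the fingers and wing_lead above 0.5 N).
It fails at once if start is pressed before the lid is shut and the dial is set (value of joint start above 0.0025 m and not (value of joint lid below 0.04 rad and distance of dial_mark from where it was at the start of the episode between 0.0358 and 0.0412 m)).
It fails at once if a vial is lifted or shifted by more than 10 mm (distance of any of vial0, vial1, vial2, vial3 from where it was at the start of the episode above 0.01 m).
It fails at once if something else on the bench is moved by more than 20 mm (distance of any of wash_bottle, amber_bottle, reagent, beaker, log_book, pen, timer, tape from where it was at the start of the episode above 0.02 m).
It also fails if it takes over 64 s, if anything falls off the work surface, if the arm or the gripper's body presses on something with over 40 N, if the wrist force passes 120 N, or if a joint passes its speed limit or range.

## Working session

There is one attempt and no reset: what is moved stays moved. The work goes in short steps, Python scripts to look and compute and a tool call to move; the robot and the scene stay as the last step left them, time stands still between calls to the robot, and variables do not carry over. Pictures are saved under pics/ and viewed, and the job is handed in when it is done.

Besides the shell and the picture viewer there is one more tool, called as name(argument=value, ...), one argument or row to a line, values as JSON. carry_out: Moves the arm, as the interface text tells. Its arguments: {"type":"object","properties":{"commands":{"type":"array"},"force":{"type":"number"}},"required":["commands"]}

```bash
ls; mkdir -p pics; cat > h.py <<'E'
import numpy as np, cv2
from rig import monitor,get_image,job
def ray(im,u,v):
    x=(u-im['cx'])/im['fx'];y=(v-im['cy'])/im['fy']
    a,b=x,y
    for _ in range(20):
        s=1+im['k1']*(a*a+b*b);a,b=x/s,y/s
    T=np.array(im['world_from_camera']);return T[:3,3],T[:3,:3]@np.array([a,b,1.])
def onz(im,u,v,z):
    o,d=ray(im,u,v);return o+d*(z-o[2])/d[2]
def dep(im,u,v):
    o,d=ray(im,u,v);return o+d*im['depth'][int(v),int(u)]
def proj(im,p):
    T=np.array(im['world_from_camera']);c=T[:3,:3].T@(np.array(p)-T[:3,3]);a,b=c[:2]/c[2]
    s=1+im['k1']*(a*a+b*b);return im['fx']*a*s+im['cx'],im['fy']*b*s+im['cy']
def save(im,n): cv2.imwrite('pics/'+n+'.png',im['image'][:,:,::-1])
E
python3 - <<'E'
from h import *
import pickle
print(monitor.observe())
for n in ['scene','side','wrist']:
    im=get_image(n);save(im,n+'0');pickle.dump(im,open(n+'0.pkl','wb'));print(n,im['fx'],im['cx'],im['cy'],im['k1'],np.round(im['world_from_camera'],3).tolist())
E
```

```text
pics
{'time': 0.0, 'joint_positions': array([ 9.43587139e-01,  3.13473181e-01,  1.49839719e+00, -2.97498976e-05,
        1.33102381e+00, -2.23399758e-01]), 'qd': array([ 0.00081356,  0.00071178, -0.00092369, -0.00082172,  0.00028521,
        0.00107998]), 'tau': array([-3.60131526e-04, -4.02202034e+01, -2.52267945e+01,  6.94215624e-02,
        3.53418128e-02, -6.70888608e-05]), 'position': array([206.15902088, 482.56838729, 238.16423014]), 'eef_rot': array([-3.14031707e+00, -2.60177372e-04,  2.73779014e+00]), 'force': array([0.14739786, 0.28264789, 0.25610547]), 'wrist_torque': array([-0.02553029, -0.02865762, -0.00512697]), 'gripper_width': 88.10240037842011}
scene 491.8867798804215 312.76485939027924 202.48651231927826 -0.05380435242061946 [[-0.48, -0.403, 0.779, -918.308], [-0.877, 0.241, -0.416, 757.541], [-0.02, -0.883, -0.469, 924.608], [0.0, 0.0, 0.0, 1.0]]
side 383.9535384480628 315.0301620739443 197.8956990809927 -0.062224275730420546 [[0.996, -0.007, 0.085, 385.534], [-0.082, -0.38, 0.921, -1182.313], [0.026, -0.925, -0.379, 604.371], [0.0, 0.0, 0.0, 1.0]]
wrist 298.33296302563457 314.6066929902745 195.48901149586916 -0.01600108554960264 [[0.393, 0.885, 0.251, 142.336], [0.92, -0.378, -0.107, 509.868], [-0.0, 0.273, -0.962, 384.706], [0.0, 0.0, 0.0, 1.0]]
```

View pics/scene0.png

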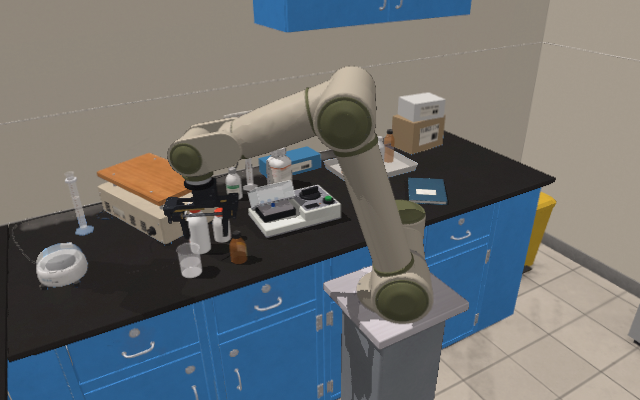

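View pics/side0.png

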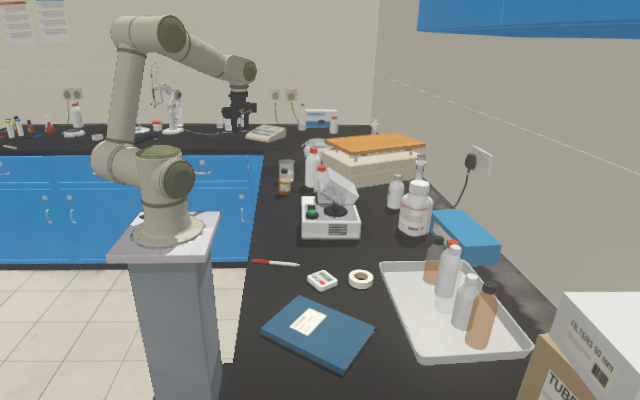

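View pics/wrist0.png

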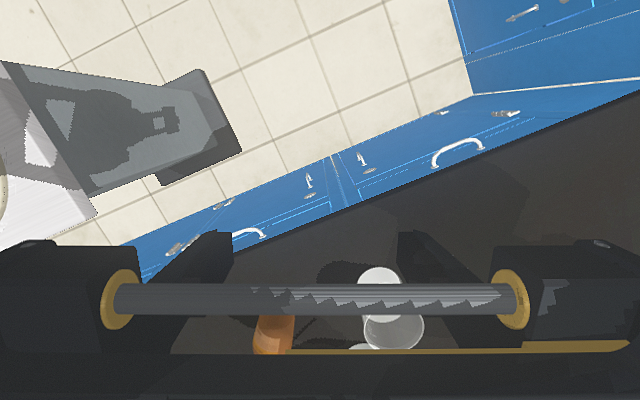

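The heater is at about (295,205) in scene and (330,210) in side. The wrist camera doesn't see it. I'll enlarge both views.

```bash
python3 - <<'E'
from h import *
import pickle
im=pickle.load(open('scene0.pkl','rb'));c=im['image'][170:240,240:350,::-1];cv2.imwrite('pics/sc.png',cv2.resize(c,None,fx=7,fy=7,interpolation=2))
im=pickle.load(open('side0.pkl','rb'));c=im['image'][165:245,285:375,::-1];cv2.imwrite('pics/si.png',cv2.resize(c,None,fx=7,fy=7,interpolation=2))
E
```

```text
(no output)
```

View pics/sc.png

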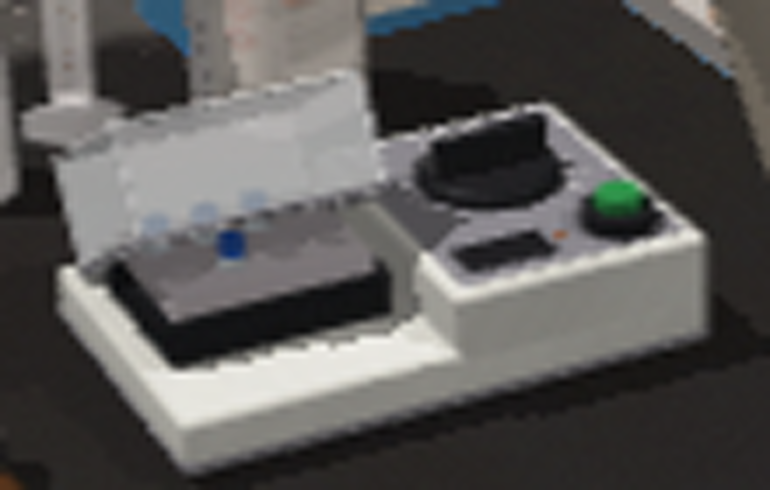

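View pics/si.png

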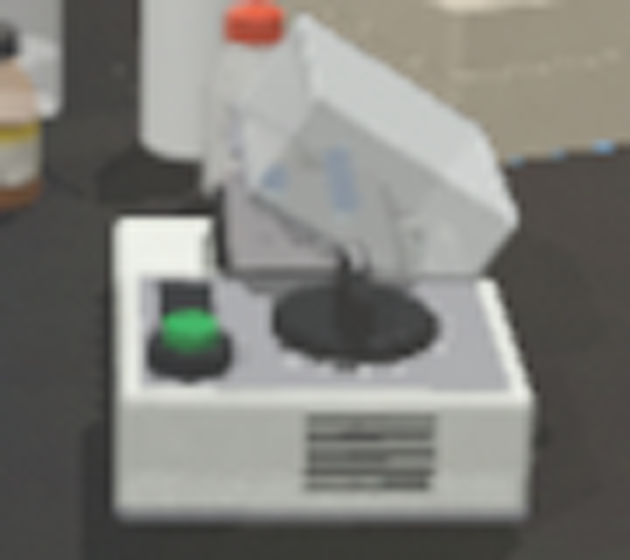

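```bash
cat > fit.py <<'E'
from h import *
import pickle
from scipy.optimize import least_squares
S=pickle.load(open('scene0.pkl','rb'));D=pickle.load(open('side0.pkl','rb'))
def green(im,box):
    r=im['image'].astype(int);m=(r[...,1]>r[...,0]+50)&(r[...,1]>r[...,2]+40)
    y,x=np.nonzero(m);k=(x>box[0])&(x<box[1])&(y>box[2])&(y<box[3]);return x[k].mean(),y[k].mean(),k.sum()
gs=green(S,(240,350,170,240));gd=green(D,(285,375,165,245));print(gs,gd)
print('green', onz(S,*gs[:2],91),onz(D,*gd[:2],91))
sc=lambda u,v:((u+.5)/7-.5+240,(v+.5)/7-.5+170)
si=lambda u,v:((u+.5)/7-.5+285,(v+.5)/7-.5+165)
obs=[(S,gs[:2],(-62,-113,91)),(D,gd[:2],(-62,-113,91)),
(S,sc(705,337),(-95,-150,0)),(S,sc(706,236),(-95,-150,72)),(S,sc(193,475),(-95,150,0)),(S,sc(183,432),(-95,150,40)),(S,sc(548,103),(95,-150,72)),
(D,si(117,402),(-95,-150,72)),(D,si(115,518),(-95,-150,0)),(D,si(532,400),(95,-150,72)),(D,si(528,520),(95,-150,0)),
(D,si(354,322),(18,-75,83)),(S,sc(489,172),(18,-75,83))]
def W(p,q):
    c,s=np.cos(p[2]),np.sin(p[2]);return np.array([p[0]+c*q[0]-s*q[1],p[1]+s*q[0]+c*q[1],q[2]])
f=lambda p:np.concatenate([np.array(proj(i,W(p,q)))-uv for i,uv,q in obs])
g=onz(S,*gs[:2],91)
r=least_squares(f,[g[0]+62,g[1]+113,0],loss='soft_l1',f_scale=1)
P=r.x
if __name__=='__main__':
    print(P,np.round(f(P).reshape(-1,2),1).tolist())
    for n,q in dict(dial=(18,-75,83),start=(-62,-113,93),hinge=(72,73,41)).items():print(n,W(P,q))
    # lid depth points in side/scene
    for uv in [sc(250,180),sc(330,150),sc(120,190)]: print('S',uv,dep(S,*uv))
    for uv in [si(400,120),si(450,160),si(340,70)]: print('D',uv,dep(D,*uv))
    # wing ends
    print('wing',onz(S,*sc(437,150),103),onz(S,*sc(543,118),103))
E
python3 fit.py
```

```text
(np.float64(327.6818181818182), np.float64(197.4090909090909), np.int64(22)) (np.float64(311.75757575757575), np.float64(211.33333333333334), np.int64(33))
green [472.40882727 -47.05279338  91.        ] [481.03102043 -50.32429535  91.        ]
[ 5.45390477e+02  5.97973691e+01 -3.19853716e-02] [[-0.0, -1.1], [-0.4, 0.1], [0.3, 1.5], [0.3, -1.0], [-0.6, 2.3], [0.0, -1.2], [-0.7, -1.5], [0.1, -0.3], [0.1, 3.1], [0.2, 0.1], [-0.8, 2.8], [-0.4, -1.6], [-0.6, -2.1]]
dial [560.98277594 -15.73990775  83.        ]
start [479.80845813 -51.16207775  93.        ]
hinge [619.68818343 130.4574764   41.        ]
S (275.2857142857143, 195.28571428571428) [524.82917756 138.66273895 125.80038644]
S (286.7142857142857, 191.0) [529.51523324  90.81221368 128.50818241]
S (256.7142857142857, 196.71428571428572) [545.60571495 201.57421081 127.59225696]
D (341.7142857142857, 181.71428571428572) [599.06361547 101.57528327 137.64318867]
D (348.8571428571429, 187.42857142857142) [623.20702737  84.82382492 121.95451509]
D (333.14285714285717, 174.57142857142858) [571.01555399 131.15958756 154.62204085]
wing [546.41701423  20.46119431 103.        ] [551.02146555 -46.73501718 103.        ]
```

carry_out(
  commands=[
    [0, 0, -40, 0, 0, 0, 1],
    [-30, -16, 0, 0, 0, 0, 1],
    [-30, -16, 0, 0, 0, 0, 1],
    [-30, -16, 0, 0, 0, 0, 1],
    [-30, -16, 0, 0, 0, 0, 1],
    [-30, -16, 0, 0, 0, 0, 1],
    [-30, -16, 0, 0, 0, 0, 1],
    [-30, -16, 0, 0, 0, 0, 1],
  ],
)

```text
time: 0.82
position: [357.2, 293.2, 278.7]
eef_rot: [-3.138, -0.001, 2.749]
force: [-0.2, 1.1, 0.0]
gripper_width: 36.7
```

carry_out(
  commands=[
    [-30, -16, 0, 0, 0, 0, 1],
    [-30, -16, 0, 0, 0, 0, 1],
    [-30, -16, 0, 0, 0, 0, 1],
    [-30, -16, 0, 0, 0, 0, 1],
    [-30, -16, 0, 0, 0, 0, 1],
    [-30, -16, 0, 0, 0, 0, 1],
    [-30, -16, 0, 0, 0, 0, 1],
    [-30, -16, 0, 0, 0, 0, 1],
  ],
)

```text
time: 1.48
position: [535.6, 70.2, 277.9]
eef_rot: [-3.138, -0.003, 2.748]
force: [1.2, 0.5, -0.8]
gripper_width: 0.4
```

carry_out(
  commands=[
    [0, 0, 0, 0, 0, 0.12, 1],
    [0, 0, 0, 0, 0, 0.12, 1],
    [0, 0, 0, 0, 0, 0.12, 1],
    [0, 0, 0, 0, 0, 0.12, 1],
    [0, 0, 0, 0, 0, 0.12, 1],
    [0, 0, 0, 0, 0, 0.12, 1],
    [0, 0, 0, 0, 0, 0.12, 1],
    [0, 0, 0, 0, 0, 0.12, 1],
  ],
)

```text
time: 2.15
position: [538.8, 62.7, 273.7]
eef_rot: [-3.13, 0.001, 1.749]
force: [-0.2, 0.2, 0.1]
gripper_width: 0.5
```

```bash
python3 - <<'E'
from h import *
import pickle
s=monitor.observe();print(s['position'],s['eef_rot'],s['joint_positions'],s['gripper_width'],s['force'])
im=get_image('wrist');save(im,'w1');pickle.dump(im,open('w1.pkl','wb'))
E
```

```text
[538.75406472  62.6560721  273.70161064] [-3.13044296e+00  6.13867436e-04  1.74928304e+00] [-0.09862022  0.33534652  1.37571951 -0.00367147  1.44108394 -0.2766094 ] 0.4953751775991931 [-0.16015549  0.2212245   0.05145244]
```

View pics/w1.png

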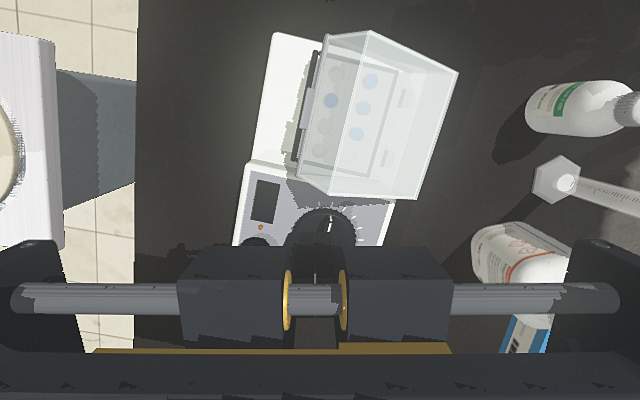

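The image shows the lid at (380,120), the display at (265,200), and the dial at (325,225) hidden partly by the gripper. I'll move right so the camera sits over the dial.

carry_out(
  commands=[
    [-35, 0, 0, 0, 0, 0.09, 1],
    [-35, 0, 0, 0, 0, 0.09, 1],
    [-35, 0, 0, 0, 0, 0, 1],
    [-35, 0, 0, 0, 0, 0, 1],
    [0, 0, 0, 0, 0, 0, 1],
  ],
)

```text
time: 2.62
position: [546.9, -80.2, 272.7]
eef_rot: [-3.129, 0.002, 1.571]
force: [-0.3, -0.4, -0.8]
gripper_width: 0.4
```

```bash
python3 - <<'E'
from h import *
import pickle
s=monitor.observe();print(s['position'],s['eef_rot'],s['joint_positions'],s['gripper_width'],s['force'])
im=get_image('wrist');save(im,'w2');pickle.dump(im,open('w2.pkl','wb'))
E
```

```text
[546.91483869 -80.21796164 272.71301012] [-3.12886117e+00  1.79578383e-03  1.57140793e+00] [-0.35481198  0.36027037  1.34375596 -0.00615944  1.44887964 -0.35462849] 0.4316031507069645 [-0.29246801 -0.38974317 -0.76357731]
```

View pics/w2.png

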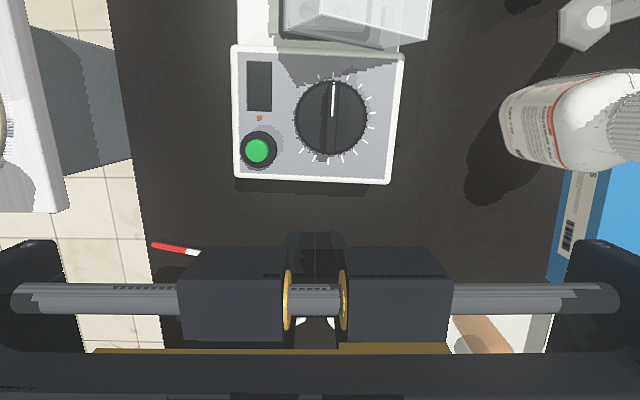

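```bash
cat > m2.py <<'E'
from h import *
import pickle
im=pickle.load(open('w2.pkl','rb'));r=im['image'].astype(int)
m=((r[...,1]>r[...,0]+50)&(r[...,1]>r[...,2]+40));y,x=np.nonzero(m);k=(abs(x-257)<25)&(abs(y-150)<25);g=onz(im,x[k].mean(),y[k].mean(),93);print('green',x[k].mean(),y[k].mean(),g)
for uv in [(257,150)]:print('greendepth',dep(im,*uv))
# skirt dark
dk=(r.max(2)<75).astype(np.uint8);dk[:70]=0;dk[165:]=0;dk[:,:288]=0;dk[:,375:]=0
n,l,st,ce=cv2.connectedComponentsWithStats(dk);i=1+st[1:,4].argmax();c,_=cv2.findContours((l==i).astype(np.uint8),0,2);(cx,cy),rad=cv2.minEnclosingCircle(max(c,key=len));print('skirt',cx,cy,rad,onz(im,cx,cy,83),dep(im,cx+22,cy))
w=(r.min(2)>150)&(abs(np.arange(640)-333)<7)[None]; w[:82]=0;w[118:]=0
y,x=np.nonzero(w);A=np.array([onz(im,a,b,104) for a,b in zip(x,y)]);p=np.polyfit(A[:,1],A[:,0],1);print('pointer line',A[:,1].min(),A[:,1].max(),A[:,0].mean(),'angle deg',np.degrees(np.arctan2(1,p[0])))
print('corners',[np.round(onz(im,*uv,72),1).tolist() for uv in [(231,44),(405,53),(390,185),(234,178)]])
c=im['image'][30:200,220:420,::-1];cv2.imwrite('pics/w2c.png',cv2.resize(c,None,fx=4,fy=3.5 and 4,interpolation=2)[:600])
E
python3 m2.py
```

```text
green 256.35747663551405 149.9532710280374 [481.71093324 -51.64566202  93.        ]
greendepth [482.55128459 -51.6100363   93.67175694]
skirt 330.5 117.5 37.58333969116211 [562.56079359 -17.47166021  83.        ] [586.43461587 -17.41758876  83.81595767]
pointer line -15.524308117346514 17.163073985553442 563.4539592627187 angle deg 87.3653923601286
corners [[456.0, 58.3, 72.0], [641.4, 49.2, 72.0], [635.2, -95.7, 72.0], [448.8, -87.8, 72.0]]
```

View pics/w2c.png

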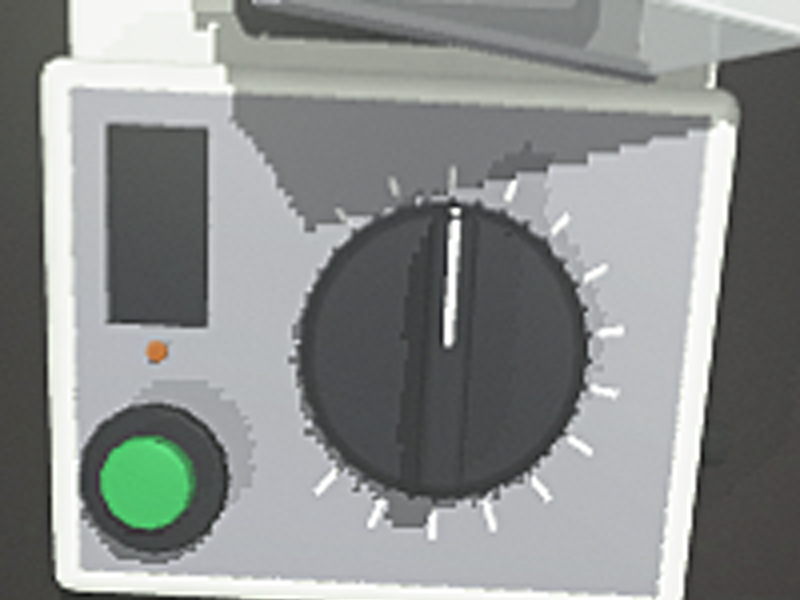

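Pointer angle is 87.4°, so with a heater yaw of about -2.4° the dial is at stop 2. The dial centre is near (562,-17) and start near (482,-52). Next is the lid, approached at about (590,131).

carry_out(
  commands=[
    [35, 7, 0, 0, 0, 0, 1],
    [35, 7, 0, 0, 0, 0, 1],
    [35, 7, 0, 0, 0, 0, 1],
    [35, 7, 0, 0, 0, 0, 1],
    [35, 7, 0, 0, 0, 0, 1],
    [35, 8, 0, 0, 0, 0, 1],
    [0, 0, 0, 0, 0, 0, 1],
  ],
)

```text
time: 3.25
position: [588.0, 146.4, 271.1]
eef_rot: [-3.127, -0.002, 1.586]
force: [-0.5, -0.6, -0.3]
gripper_width: 0.4
```

carry_out(
  commands=[
    [0, 0, 30, 0, 0, 0, 1],
    [0, 0, 30, 0, 0, 0, 1],
    [0, 0, 20, 0, 0, 0, 1],
    [0, 0, 5, 0, 0, 0, 1],
    [0, 0, 0, 0, 0, 0, 1],
  ],
)

```text
time: 3.67
position: [584.8, 154.8, 184.0]
eef_rot: [-3.129, -0.003, 1.605]
force: [-0.6, 0.0, 0.9]
gripper_width: 0.8
```

```bash
python3 - <<'E'
from h import *
im=get_image('side');c=im['image'][150:245,285:385,::-1];cv2.imwrite('pics/si1.png',cv2.resize(c,None,fx=6,fy=6,interpolation=2))
E
```

```text
(no output)
```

View pics/si1.png

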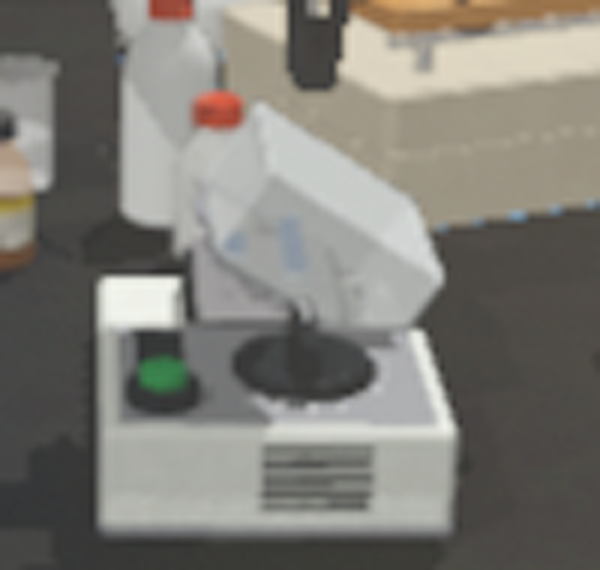

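carry_out(
  commands=[
    [-20, 4, 0, 0, 0, 0.03, 1],
    [0, 0, 0, 0, 0, 0, 1],
    [0, 0, 10, 0, 0, 0, 1],
    [0, 0, 10, 0, 0, 0, 1],
    [0, 0, 0, 0, 0, 0, 1],
  ],
)

```text
time: 4.13
position: [591.2, 135.9, 168.8]
eef_rot: [-3.138, -0.003, 1.578]
force: [-1.0, 0.3, -0.4]
gripper_width: 0.4
```

carry_out(
  commands=[
    [0, -5, 5, 0, 0, 0, 1],
    [0, -6, 5, 0, 0, 0, 1],
    [0, -6, 5, 0, 0, 0, 1],
    [0, -6, 5, 0, 0, 0, 1],
  ],
)

```text
time: 4.47
position: [567.7, 137.2, 148.6]
eef_rot: [-3.141, -0.004, 1.58]
force: [-0.4, 0.0, 2.1]
gripper_width: 0.5
```

carry_out(
  commands=[
    [0, -4, 5, 0, 0, 0, 1],
    [0, -4, 5, 0, 0, 0, 1],
    [0, -4, 5, 0, 0, 0, 1],
    [0, -4, 5, 0, 0, 0, 1],
  ],
)

```text
time: 4.8
position: [549.8, 138.2, 128.1]
eef_rot: [3.141, -0.004, 1.582]
force: [-2.1, 0.2, 2.4]
gripper_width: 0.1
```

carry_out(
  commands=[
    [0, -4, 5, 0, 0, 0, 1],
    [0, -3, 5, 0, 0, 0, 1],
    [0, -3, 5, 0, 0, 0, 1],
    [0, 0, 4, 0, 0, 0, 1],
  ],
)

```text
time: 5.13
position: [537.5, 138.4, 106.9]
eef_rot: [-3.14, -0.004, 1.582]
force: [-13.4, 0.7, 45.8]
gripper_width: 0.2
```

carry_out(
  commands=[
    [0, 0, -0.5, 0, 0, 0, 1],
    [0, 0, 0, 0, 0, 0, 1],
    [0, 0, 0, 0, 0, 0, 1],
    [0, 0, -20, 0, 0, 0, 1],
    [0, 0, -30, 0, 0, 0, 1],
    [0, 0, -30, 0, 0, 0, 1],
    [0, 0, 0, 0, 0, 0, 1],
  ],
)

```text
time: 5.72
position: [537.4, 137.6, 187.3]
eef_rot: [-3.136, -0.004, 1.582]
force: [-0.3, -0.1, 1.5]
gripper_width: 0.8
```

```bash
python3 - <<'E'
from h import *
im=get_image('side');c=im['image'][150:245,285:385,::-1];cv2.imwrite('pics/si2.png',cv2.resize(c,None,fx=6,fy=6,interpolation=2))
im=get_image('wrist');save(im,'w3')
for n in ['wrist']:
  pass
for x,y in [(510,133),(560,133),(600,133)]:
  u,v=proj(im,(x,y,107));print(u,v, dep(im,u,v) if 0<u<640 and 0<v<240 else None)
E
```

```text
281.03861647989027 208.66377882625972 [509.99090159 132.9758328  106.92662868]
344.2526051376346 209.50372919076477 [559.88518419 133.38222364 108.16042642]
394.8573962305369 210.1619885220114 [599.65999666 133.40386073 108.22611639]
```

View pics/si2.png

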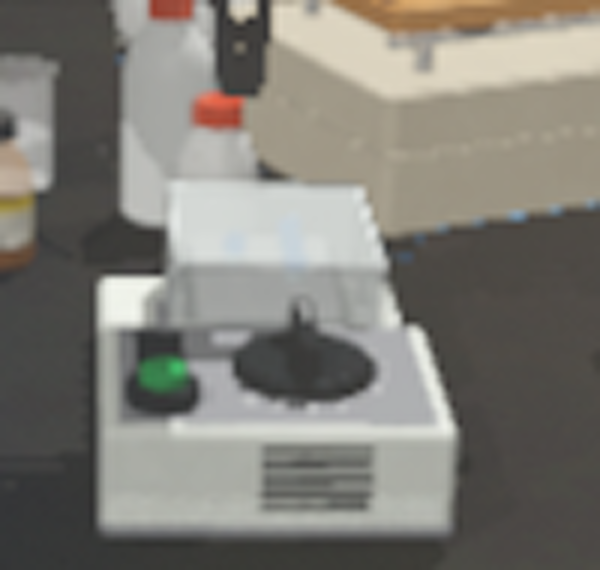

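View pics/w3.png

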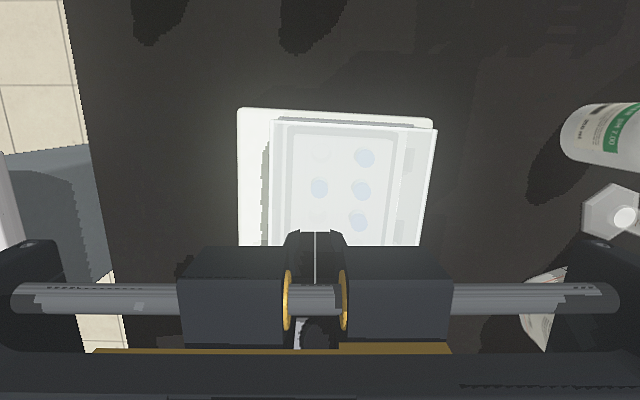

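The lid is flat at z 107-108, so it is shut. Next I'll go to the robot-side flank of the pointer end, at about (522,11).

carry_out(
  commands=[
    [-30, -3, 0, 0, 0, 0, 1],
    [-30, -3, 0, 0, 0, 0, 1],
    [-30, -3, 0, 0, 0, 0, 1],
    [-20, -3, 0, 0, 0, 0, 1],
    [-6, -2, 0, 0, 0, 0, 1],
    [0, 0, 0, 0, 0, 0, 1],
    [0, 0, 0, 0, 0, 0, 1],
  ],
)

```text
time: 6.4
position: [519.3, 18.4, 171.9]
eef_rot: [-3.115, -0.006, 1.583]
force: [1.0, 0.8, 0.0]
gripper_width: 0.1
```

```bash
python3 - <<'E'
from h import *
s=monitor.observe();print(s['position'],s['eef_rot'])
E
```

```text
[519.28558531  18.36926031 171.92729525] [-3.11521851 -0.00617139  1.58343394]
```

carry_out(
  commands=[
    [-7, 2, 20, -0.026, 0, 0, 1],
    [0, 0, 20, 0, 0, 0, 1],
    [0, 0, 20, 0, 0, 0, 1],
    [0, 0, 8, 0, 0, 0, 1],
    [0, 0, 0, 0, 0, 0, 1],
  ],
)

```text
time: 6.82
position: [521.5, 17.2, 100.2]
eef_rot: [3.14, -0.007, 1.589]
force: [0.7, 0.6, 0.9]
gripper_width: 0.4
```

carry_out(
  commands=[
    [-5, 0, 7, 0, 0, 0, 1],
    [0, 0, 2, 0, 0, 0, 1],
    [0, 0, 0, 0, 0, 0, 1],
  ],
)

```text
time: 7.07
position: [522.4, 13.4, 91.5]
eef_rot: [3.139, -0.007, 1.591]
force: [0.4, 0.1, 1.0]
gripper_width: 0.8
```

```bash
python3 - <<'E'
from h import *
s=monitor.observe();print(s['position'],s['eef_rot'])
im=get_image('side');c=im['image'][150:245,285:385,::-1];cv2.imwrite('pics/si3.png',cv2.resize(c,None,fx=6,fy=6,interpolation=2))
im=get_image('scene');c=im['image'][160:240,260:360,::-1];cv2.imwrite('pics/sc3.png',cv2.resize(c,None,fx=7,fy=7,interpolation=2))
E
```

```text
[522.43088836  13.42771259  91.51788797] [ 3.13909373 -0.00715227  1.59091593]
```

View pics/si3.png

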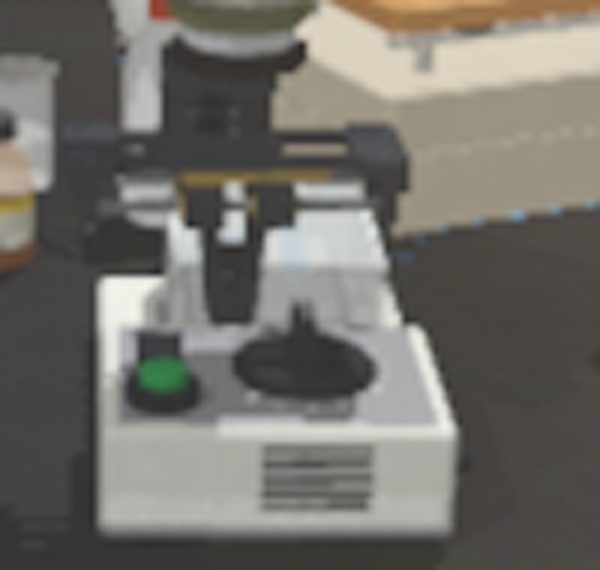

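View pics/sc3.png

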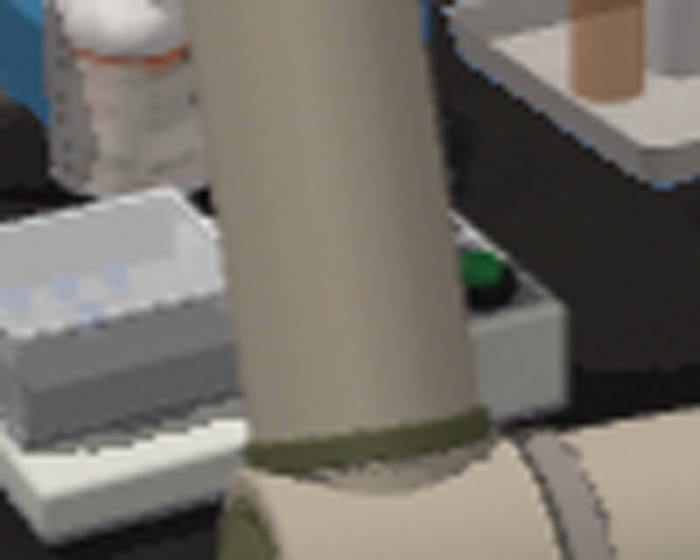

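carry_out(
  commands=[
    [-1, 5, 0, 0, 0, 0, 1],
    [0, 5, 0, 0, 0, 0, 1],
    [0, 3, 0, 0, 0, 0, 1],
  ],
)

```text
time: 7.42
position: [537.0, 12.4, 93.4]
eef_rot: [3.136, -0.006, 1.591]
force: [1.2, -0.6, 0.2]
gripper_width: 0.5
```

carry_out(
  commands=[
    [0, 2, 0, 0, 0, 0, 1],
    [0, 2, 0, 0, 0, 0, 1],
  ],
)

```text
time: 7.58
position: [542.2, 12.3, 93.9]
eef_rot: [3.135, -0.006, 1.59]
force: [0.8, -0.4, -0.0]
gripper_width: 0.1
```

carry_out(
  commands=[
    [0, 2, 0, 0, 0, 0, 1],
    [0, 2, 0, 0, 0, 0, 1],
  ],
)

```text
time: 7.75
position: [545.0, 12.7, 93.6]
eef_rot: [3.14, -0.007, 1.591]
force: [-4.3, -0.0, 4.3]
gripper_width: 0.0
```

```bash
cat > th.py <<'E'
from h import *
from scipy.spatial.transform import Rotation as R
s=monitor.observe();p=s['position'];M=R.from_euler('xyz',s['eef_rot']).as_matrix()
C=np.array([562.2,-17.]);th=[]
for a in (-9,0,9):
    P=(p+12.5*M[:,1]+a*M[:,0])[:2]-C;rho=np.hypot(*P);th.append(87.6-np.degrees(np.arctan2(P[1],P[0])-np.arcsin(6/rho)))
rel=(p[:2]-C)
print('finger theta',np.round(th,1),'tool turn',round(np.degrees(1.571-s['eef_rot'][2]),1),'pos',np.round(p,1),'x,y in tool',np.round([rel@M[:2,0],rel@M[:2,1]],1),'F',np.round(s['force'],1),'t',round(s['time'],2))
E
python3 th.py
```

```text
finger theta [ 1.8  0.2 -0.7] tool turn -1.1 pos [545.   12.7  93.6] x,y in tool [ 30.1 -16.6] F [-4.3 -0.   4.3] t 7.75
```

carry_out(
  commands=[
    [2, 3, 1, 0, 0, 0.1, 1],
    [2, 3, 1, 0, 0, 0.1, 1],
  ],
)

```text
time: 7.92
position: [551.0, 16.6, 91.8]
eef_rot: [-3.14, -0.007, 1.386]
force: [-0.2, -0.7, -0.2]
gripper_width: 0.3
```

```bash
python3 th.py
```

```text
finger theta [11.7 10.7 10.1] tool turn 10.6 pos [551.   16.6  91.8] x,y in tool [ 30.9 -17.1] F [-0.2 -0.7 -0.2] t 7.92
```

carry_out(
  commands=[
    [2, 3, 0, 0, 0, 0.1, 1],
    [2, 3, 1, 0, 0, 0.1, 1],
    [2, 3, 0, 0, 0, 0.1, 1],
  ],
)

```text
time: 8.17
position: [560.3, 20.3, 90.4]
eef_rot: [-3.133, -0.004, 1.071]
force: [-3.5, 0.8, 0.7]
gripper_width: 0.4
```

```bash
python3 th.py
```

```text
finger theta [23.6 24.3 24.7] tool turn 28.6 pos [560.3  20.3  90.4] x,y in tool [ 31.9 -19.6] F [-3.5  0.8  0.7] t 8.17
```

carry_out(
  commands=[
    [1.5, 3, 0, 0, 0, 0.1, 1],
    [1.5, 3, 1, 0, 0, 0.1, 1],
    [1.5, 3, 0, 0, 0, 0.1, 1],
  ],
)

```text
time: 8.42
position: [570.3, 19.8, 89.1]
eef_rot: [-3.13, -0.001, 0.756]
force: [-3.5, 4.4, 1.5]
gripper_width: 0.8
```

```bash
python3 th.py
```

```text
finger theta [37.4 39.3 40.4] tool turn 46.7 pos [570.3  19.8  89.1] x,y in tool [ 31.1 -21.2] F [-3.5  4.4  1.5] t 8.42
```

carry_out(
  commands=[
    [0.5, 3.5, -1, 0, 0, 0.06, 1],
    [0.5, 3.5, 0, 0, 0, 0.06, 1],
  ],
)

```text
time: 8.58
position: [575.5, 16.5, 89.5]
eef_rot: [-3.127, 0.001, 0.628]
force: [0.2, 0.1, 0.8]
gripper_width: 0.7
```

```bash
python3 th.py
```

```text
finger theta [49.6 50.2 50.5] tool turn 54.0 pos [575.5  16.5  89.5] x,y in tool [ 30.4 -19.3] F [0.2 0.1 0.8] t 8.58
```

carry_out(
  commands=[
    [0.5, 3.5, -1, 0, 0, 0.08, 1],
  ],
)

```text
time: 8.67
position: [578.0, 14.1, 90.2]
eef_rot: [-3.127, 0.003, 0.545]
force: [-0.9, 2.0, -0.7]
gripper_width: 0.5
```

```bash
python3 th.py
```

```text
finger theta [56.7 56.6 56.5] tool turn 58.8 pos [578.   14.1  90.2] x,y in tool [ 29.6 -18.4] F [-0.9  2.  -0.7] t 8.67
```

```bash
python3 - <<'E'
from h import *
im=get_image('side');c=im['image'][180:225,305:365,::-1];cv2.imwrite('pics/si4.png',cv2.resize(c,None,fx=10,fy=10,interpolation=2))
E
```

```text
(no output)
```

View pics/si4.png

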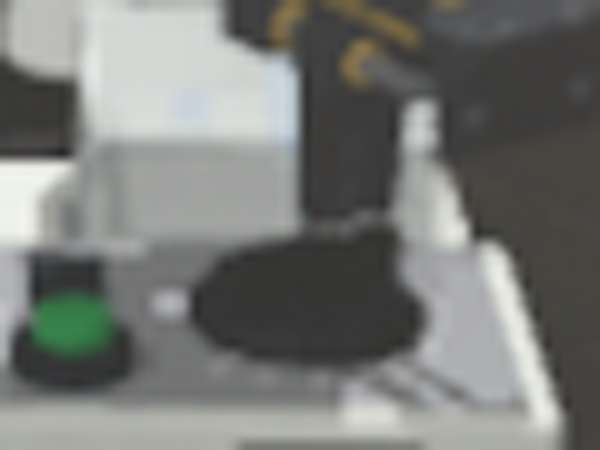

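carry_out(
  commands=[
    [0.5, 2, 0, 0, 0, 0.06, 1],
  ],
)

```text
time: 8.8
position: [579.5, 13.4, 90.1]
eef_rot: [-3.125, 0.003, 0.48]
force: [-0.2, 8.6, 2.6]
gripper_width: 0.2
```

```bash
python3 th.py
```

```text
finger theta [58.7 59.1 59.4] tool turn 62.5 pos [579.5  13.4  90.1] x,y in tool [ 29.4 -19. ] F [-0.2  8.6  2.6] t 8.8
```

carry_out(
  commands=[
    [0.5, 2, 0, 0, 0, 0.06, 1],
  ],
)

```text
time: 8.88
position: [580.9, 12.9, 90.1]
eef_rot: [-3.123, 0.004, 0.418]
force: [0.4, 6.8, 1.3]
gripper_width: 0.5
```

```bash
python3 th.py
```

```text
finger theta [60.2 61.2 61.8] tool turn 66.0 pos [580.9  12.9  90.1] x,y in tool [ 29.3 -19.7] F [0.4 6.8 1.3] t 8.88
```

carry_out(
  commands=[
    [0, 3, 0, 0, 0, 0.04, 1],
  ],
)

```text
time: 8.97
position: [582.5, 11.3, 90.2]
eef_rot: [-3.122, 0.003, 0.378]
force: [1.4, 4.2, 0.6]
gripper_width: 0.7
```

```bash
python3 th.py
```

```text
finger theta [65.  65.3 65.5] tool turn 68.4 pos [582.5  11.3  90.2] x,y in tool [ 29.3 -18.8] F [1.4 4.2 0.6] t 8.97
```

carry_out(
  commands=[
    [0, 3, 0, 0, 0, 0.04, 1],
  ],
)

```text
time: 9.05
position: [583.8, 9.0, 90.3]
eef_rot: [-3.122, 0.003, 0.338]
force: [0.4, 0.2, -0.4]
gripper_width: 0.6
```

```bash
python3 th.py
```

```text
finger theta [71.4 70.4 69.9] tool turn 70.6 pos [583.8   9.   90.3] x,y in tool [ 29.  -17.4] F [ 0.4  0.2 -0.4] t 9.05
```

carry_out(
  commands=[
    [0, -6, 0, 0, 0, 0, 1],
    [0, -6, 0, 0, 0, 0, 1],
    [0, 0, -15, 0, 0, 0, 1],
    [0, 0, -35, 0, 0, 0, 1],
    [-15, 0, -35, 0, 0, 0, 1],
    [-30, 0, -35, 0, 0, 0, 1],
    [-30, 10, -30, 0, 0, 0, 1],
    [0, 0, 0, 0, 0, 0, 1],
  ],
)

```text
time: 9.72
position: [513.6, -11.4, 239.4]
eef_rot: [-3.12, 0.009, 0.358]
force: [0.1, -0.3, 1.2]
gripper_width: 0.5
```

```bash
python3 - <<'E'
from h import *
import pickle
s=monitor.observe();print(s['position'],s['eef_rot'],s['force'],s['joint_positions'])
im=get_image('wrist');save(im,'w5');pickle.dump(im,open('w5.pkl','wb'))
E
```

```text
[513.63332478 -11.35919299 239.37014093] [-3.12016949  0.00874931  0.35813933] [ 0.10917512 -0.34141978  1.24234465] [-0.25663526  0.29647341  1.51832014  0.01277501  1.34632056  0.95315019]
```

View pics/w5.png

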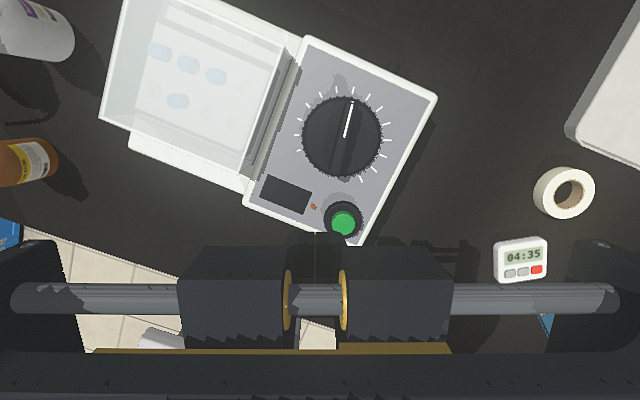

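```bash
python3 - <<'E'
from h import *
import pickle
im=pickle.load(open('w5.pkl','rb'));r=im['image'].astype(int)
m=(r.min(2)>150)
n,l,st,ce=cv2.connectedComponentsWithStats(m.astype(np.uint8))
i=[k for k in range(1,n) if 335<ce[k][0]<360 and 105<ce[k][1]<135 and st[k,4]>20];print(st[i],ce[i])
y,x=np.nonzero(np.isin(l,i));A=np.array([onz(im,a,b,104)[:2] for a,b in zip(x,y)]);d=np.linalg.svd(A-A.mean(0))[2][0];d=d*np.sign(d[0]);a=np.degrees(np.arctan2(d[1],d[0]));print('angle',a,'turned',87.4-a,'tip',A[A[:,0].argmax()])
m=((r[...,1]>r[...,0]+50)&(r[...,1]>r[...,2]+40));y,x=np.nonzero(m);k=(abs(x-343)<25)&(abs(y-222)<25);print('green',onz(im,x[k].mean(),y[k].mean(),93))
E
```

```text
[[343 104  10  34  86]] [[347.6627907 120.1744186]]
angle 7.390257957568111 turned 80.0097420424319 tip [595.43204204 -14.12461047]
green [482.89009816 -51.50646511  93.        ]
```

carry_out(
  commands=[
    [-20, 12, 0, -0.02, 0, 0, 1],
    [-17, 10, 0, 0, 0, 0, 1],
    [0, 0, 0, 0, 0, 0, 1],
    [0, 0, 0, 0, 0, 0, 1],
  ],
)

```text
time: 10.1
position: [486.2, -42.0, 234.4]
eef_rot: [-3.137, 0.012, 0.365]
force: [-0.5, -0.1, 0.7]
gripper_width: 0.2
```

```bash
cat > d.py <<'E'
from h import *
s=monitor.observe();p=s['position'];y=s['eef_rot'][2];d=np.array([482.2,-51.6])-p[:2]
print(p,s['eef_rot'],'tool dx dy',d@[np.cos(y),np.sin(y)],d@[np.sin(y),-np.cos(y)],s['force'])
E
python3 d.py
```

```text
[486.21848047 -42.04590737 234.41356345] [-3.13659566  0.01201267  0.36526163] tool dx dy -7.1660441594927855 7.488436579274925 [-0.47630153 -0.11442207  0.68705423]
```

carry_out(
  commands=[
    [-6, 6, 30, 0, -0.01, 0, 1],
    [0, 0, 30, 0, 0, 0, 1],
    [0, 0, 30, 0, 0, 0, 1],
    [0, 0, 20, 0, 0, 0, 1],
    [0, 0, 5, 0, 0, 0, 1],
    [0, 0, 0, 0, 0, 0, 1],
  ],
)

```text
time: 10.6
position: [483.2, -45.0, 111.9]
eef_rot: [-3.134, 0.023, 0.373]
force: [0.2, 1.5, 0.3]
gripper_width: -0.0
```

```bash
python3 d.py
```

```text
[483.18005893 -45.02683226 111.9309938 ] [-3.13394445  0.02298762  0.37307141] tool dx dy -3.308413221676451 5.763805305156091 [0.23775854 1.50641099 0.25379966]
```

carry_out(
  commands=[
    [-3, 6, 0, 0, 0.022, 0, 1],
    [0, 0, 4, 0, 0, 0, 1],
    [0, 0, 4, 0, 0, 0, 1],
    [0, 0, 0, 0, 0, 0, 1],
  ],
)

```text
time: 10.93
position: [484.8, -50.1, 105.2]
eef_rot: [-3.135, -0.001, 0.376]
force: [0.4, 0.3, 0.2]
gripper_width: 0.4
```

```bash
python3 d.py
```

```text
[484.81091134 -50.13546699 105.18393859] [-3.13500379e+00 -9.54669362e-04  3.75696329e-01] tool dx dy -2.966173414118577 0.4043886959822953 [0.38880644 0.25896539 0.16825622]
```

carry_out(
  commands=[
    [-2, 0, 4, 0, 0, 0, 1],
    [0, 0, 4, 0, 0, 0, 1],
    [0, 0, 4, 0, 0, 0, 1],
  ],
)

```text
time: 11.18
position: [484.0, -50.5, 93.9]
eef_rot: [-3.137, -0.003, 0.377]
force: [-0.1, 0.6, -0.2]
gripper_width: 0.4
```

carry_out(
  commands=[
    [0, 0, 3, 0, 0, 0, 1],
    [0, 0, 3, 0, 0, 0, 1],
  ],
)

```text
time: 11.35
position: [484.2, -50.5, 87.7]
eef_rot: [-3.138, -0.003, 0.377]
force: [-7.5, 3.4, 36.8]
gripper_width: 0.5
```

carry_out(
  commands=[
    [0, 0, 0.5, 0, 0, 0, 1],
    [0, 0, 0, 0, 0, 0, 1],
  ],
)

```text
time: 11.52
position: [484.1, -50.5, 88.6]
eef_rot: [-3.138, -0.002, 0.377]
force: [-2.4, 0.1, 3.4]
gripper_width: 0.4
```

carry_out(
  commands=[
    [0, 0, -15, 0, 0, 0, 1],
    [0, 0, -35, 0, 0, 0, 1],
    [0, 0, -35, 0, 0, 0, 1],
    [0, 0, -35, 0, 0, 0, 1],
    [-15, -10, -30, 0, 0, 0, 1],
    [0, 0, 0, 0, 0, 0, 1],
    [0, 0, 0, 0, 0, 0, 1],
  ],
)

```text
time: 12.1
position: [465.2, -46.9, 243.6]
eef_rot: [-3.135, 0.0, 0.377]
force: [-0.5, 0.6, -0.3]
gripper_width: 0.5
```

```bash
python3 - <<'E'
from h import *
s=monitor.observe();print(s['position'],s['force'],s['time'])
im=get_image('wrist');save(im,'w6')
r=im['image'].astype(int)
m=((r[...,1]>r[...,0]+50)&(r[...,1]>r[...,2]+40));n,l,st,ce=cv2.connectedComponentsWithStats(m.astype(np.uint8))
for k in range(1,n):
  if st[k,4]>60: print('green',ce[k],dep(im,*ce[k]))
for q in [(515,133),(560,133),(600,133)]:
  u,v=proj(im,q+(107,));print('lid',u,v,dep(im,u,v) if 0<u<640 and 0<v<235 else None)
c=proj(im,(590,-14,104));print(c)
n,l,st,ce=cv2.connectedComponentsWithStats((r.min(2)>150).astype(np.uint8))
for k in range(1,n):
  if st[k,4]>40 and np.hypot(*(ce[k]-np.array(proj(im,(578,-15,104)))))<15:
    y,x=np.nonzero(l==k);A=np.array([onz(im,a,b,104)[:2] for a,b in zip(x,y)]);d=np.linalg.svd(A-A.mean(0))[2][0];d*=np.sign(d[0]);print('pointer',np.degrees(np.arctan2(d[1],d[0])))
E
```

```text
[465.2315087  -46.92129793 243.60841628] [-0.45326415  0.5727102  -0.27708595] 12.1
green [325.76470588 169.84033613] [481.81536438 -51.92993117  94.00569894]
lid 146.7147902012703 62.55836529237396 [515.05900911 132.45494931 107.99289531]
lid 158.89662691592966 9.343019507373526 [559.97125484 132.84152661 107.28868413]
lid 170.80928413062662 -41.76033417069402 None
(np.float64(332.56285413883927), np.float64(42.84960649869271))
```

View pics/w6.png

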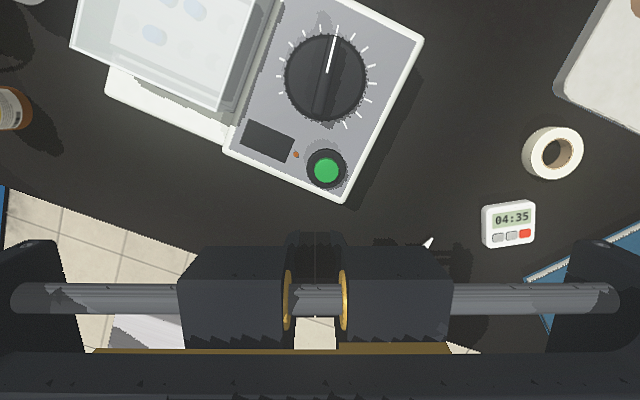

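The image shows the button green and out at (326,170) with its top at z 94. The lid is flat, and the pointer (333,40)→(328,72) still stands about 80° on from its start. The arm is clear, so I'm handing in.

```bash
python3 -c "
from rig import job
print(job.close_job())"
```

```text
the job is handed in; nothing more can be done
None
```

The lid is shut, the dial is four clicks clockwise of its start, and start was pressed and has come back out. I handed the job in at about 12 s; the hand-in gives no verdict.

- **Lid:** I pushed it down with the shut fingertips until it reached its stop, at about 46 N. Depth readings put its top flat at 107–108 mm, which matches shut.
- **Dial:** I pushed the pointer end's flank on one side only. The wrist camera measured a turn of 80.0° (from 87.4° to 7.4°) before the press. After the press my script found no pointer line, so I checked that by eye only: the dial looked unmoved.
- **Start button:** I pressed it to its end stop, at 87.7 mm with about 37 N. Afterwards its top read 94 mm, against the stated 93 mm when out.
- **Everything else:** The arm ended clear at about 244 mm height. The vials and the objects in view looked unmoved, but I did not measure their positions.

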